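Lock the filter panel of the dust extractor

ROBOT

A 7-joint arm with a two-finger parallel gripper is mounted at the origin on a cart in front of the work surface, level with it; the furniture and walls round the work are solid. World frame = base frame: x ahead of the robot, y to its left, z up, the work surface at z = 0. Lengths are in m, angles in rad, forces in N, time in s.
With the tool pointing down it reaches from about 0.425 to 0.875 m from the base axis. Payload 9.9 kg.
Tool frame: the origin (TCP) lies at the very end of the fingers, on their centre line; the grasp point (between the pads) lies 19 mm behind it; z points along the fingers, y is the line along which they close (so a half turn about z gives the same grasp; the last joint's range is limited). The gripper opens to 85 mm and grips with 20 to 120 N. Pads are 22 mm wide; open, the fingers measure 114 mm over their backs; the gripper's body (76 mm by 85 mm) begins 54 mm behind the grasp point. The pads swing forward as they close: fully open they stand 13 mm farther back than shut.
Start: joints at [-1.267, 0.576, 0.025, 1.437, -0.015, 1.129, -0.057], TCP at [0.255, 0.625, 0.231] pointing down, gripper open.
Joint ranges: [-2.76, 2.76], [-0.34, 2.15], [-1.52, 1.57], [0.19, 2.46], [-1.09, 4.23], [0.17, 1.99], [-2.82, 2.82]. Speed limits (rad/s): [2.22, 2.22, 3.01, 3.01, 3.14, 3.14, 3.14].

INTERFACE

Orientations are given as a unit quaternion [w, x, y, z].
In Python, from plant import read_state, capture, sign_off, look_for, pinpoint gives the robot as it stands.
- The arm moves only by the tool play_rows, never from a script. Its argument "motion" is a list that holds one entry, the list of rows, each a list of 7 numbers: the shift along the tool's x, y, z in m, then the turn, a rotation vector about the tool's x, y, z in degrees, then the opening, from 0 (shut) to 1 (fully open). A call has 1 to 10 rows; each row is the pose to reach, as a shift and turn from the pose commanded when the call began, along the tool's axes at that moment; what a row does not reach only later rows make up. A row lasts 1/10 s, in which the tool goes at most 50 mm and 8.59 degrees, less where a joint would pass 70% of its speed; a pose out of reach is approached as far as the arm can. A call with a gripper value outside its range is refused whole. The fingers move at their own pace and stop on an object; "squeeze" is the grip in N (left out, the last holds). Time passes only in rows, so rows that repeat a pose let the fingers close. It gives the time, the measured TCP pose, the force, the opening and the grip force at its end, in the units of the state.
- read_state(): the state, without advancing time (a new reading comes with each control period).
- capture(name): name is "side" or "top"; returns a dict with "color" (420x560x3 uint8, red, green, blue), "fx", "fy", "cx", "cy" (pixels), "k1" (the pictures are not rectified: a ray, as slopes to the right and down, at radius r is drawn at 1 + k1 r^2 times it, then the intrinsics apply), "pose" (4x4, takes a point from camera to world coordinates). Camera axes: x right, y down, z forward; pixel columns grow to the right and rows downward; lengths in m; the calibration is good to about 2 mm. A picture is of the moment at which its call begins. There is no depth.
- sign_off(): hands the job in; it is judged then, once.
Trained networks look in a picture, given as the dict that the camera call returned (one of the last four; its "shot" number tells which), for a name from the list of things; names that differ only in an ending like _2 or _b are one class to them, and where a whole thing is asked for, a point or a joint stands for the part that bears it (a point fixed in the world has none). Each returns a list of dicts, best first, with "conf" (0 to 1); they miss things now and then, are a little off and sometimes report something else, mostly with a low value. They report only what shows in the picture. A call takes as long as a camera call.
- look_for(picture, query): "at" ([x, y, z] in m, in world coordinates, good to about 4 mm: the middle of the surface that is visible of it).
- pinpoint(picture, query): "at" ([x, y, z] in m, in world coordinates, good to about 4 mm: a listed point, or the origin of a listed thing).
The state is a dict: "time_s": time; "q": joint angles; "qvel": joint speeds; "effort": joint torques, N m; "tcp_pos": TCP position; "eef_rot": TCP orientation; "force": force on the tool from outside, world axes, zero at the start; "ft_torque": the same for the moment, N m; "gripper_width": finger opening in m; "gripper_force": force on a finger pad.
Only numpy, scipy, OpenCV 4.12 (cv2) and the standard library are available. Lean on these libraries where they do the work, as an engineer would, in place of code of your own. Each camera call takes 0.05 s, during which the arm holds its last target. There are 200 camera calls.

TASK

The filter panel of the small bench dust extractor is sprung ajar. With the gripper's fingertips in the slot of its round quarter-turn fastener, press the panel down flush, and while it is down turn the fastener a quarter turn clockwise to its stop, so that the panel stays locked shut when you let go. Only push and turn: do not pull the panel open, and leave the things lying round and on the extractor where they are.

Things in the scene. Friction and masses are not known exactly. Their poses are not given: they have to be found in the camera images.
- extractor: dust extractor, grey box 270 mm (x) by 210 mm (y) by 100 mm high, fixed; origin under the centre of its underside, front towards its own -x, z up. Its top: in front the bare metal filter panel (185 x 164 x 18 mm, hinge line 70 mm behind the centre, flush at 100 mm high when shut); behind it a fixed vented deck, 100 mm high. A black hose spigot sticks 38 mm out of its +y side.
- panel (a joint): filter panel, rad: 0 = shut and flush, grows as its front edge rises. A light spring holds it at about 0.07 to 0.14 (front edge 13 to 26 mm up); some 3 to 4 N of push down at the fastener shuts it onto a firm stop at 0. Locked, it stays within about 0.015 of shut; unlocked, it springs up again when let go.
- fastener (a joint): quarter-turn fastener in the panel, rad: 0 = unlocked, 1.571 = locked, firm stops at both; grows clockwise seen from above; starts at 0 to 0.3. About 0.1 N m turns it; it stays where left. Its bolt goes under a keeper bar inside the front wall only while the panel is pressed shut; turned while ajar, it lands on the bar, the panel cannot shut, and it must be turned back.
- slot (a point): floor centre of the slot in the fastener, a steel disc 90 mm across, flush in the panel, whose axis is 45 mm in front of the extractor's centre. Slot: right across the disc, 28 mm wide, 14 mm deep; floor 86 mm above the table when shut. The frame turns and tilts with the disc: y along the slot, z out of the panel. The slot lies along the extractor's y when unlocked, along its x when locked.
- panel_edge (a point): middle of the top of the panel's front edge, 187 mm in front of the hinge line; 100 mm above the table when the panel is shut
- file: needle file with a wooden handle, 153 mm long, lying on the table beside the extractor; leave alone
- marker: black and white marker pen, 135 mm long, lying on the table beside the extractor; leave alone
- torch: pocket torch, 33 mm thick and 106 mm tall, standing behind the extractor; leave alone
- capsule: white and brown capsule, 17 mm thick and 59 mm long, lying on the table; leave alone
- amber_slice: piece of amber, 33 by 51 by 16 mm, lying on the table; leave alone
- loupe: folded loupe, 29 by 39 by 16 mm, lying on the extractor's rear deck; leave alone

How it is judged:
On the way, in this order (a step that is already met when the one before it is completed fails the run):
1. the panel is pressed down flush while the fastener is still unlocked (value of joint panel below 0.025 rad and value of joint fastener below 1.1 rad), for 0.05 s.
2. the fastener is turned home with the panel down (value of joint panel below 0.025 rad and value of joint fastener above 1.4 rad), for 0.2 s.
At the end, for the whole second after the job is handed in: with the robot clear of it the panel stays shut (panel joint under 0.025 rad, front edge less than 5 mm up) and the fastener is home (over 1.4 rad of its 1.571) (all of step 2 and velocity of joint fastener below 0.1 rad/s); the robot touches nothing.
It fails at once if the panel is pulled open (value of joint panel above 0.3 rad).
It fails at once if a thing on or round the extractor is shifted or lifted by more than 30 mm, or the torch is tipped (distance of any of file, marker, torch, capsule, amber_slice, loupe from where it was at the start of the episode above 0.03 m or angle between torch's own z axis and vertical above 0.5 rad).
It also fails if it takes over 35 s, if anything falls off the work surface, if the arm or the gripper's body presses on something with over 40 N, if the wrist force passes 120 N, or if a joint passes its speed limit or range.

## Working session

There is one attempt and no reset: what is moved stays moved. The work goes in short steps, Python scripts to look and compute and a tool call to move; the robot and the scene stay as the last step left them, time stands still between calls to the robot, and variables do not carry over. Pictures are saved under pics/ and viewed, at most 10 in all, crops included, and the job is handed in when it is done.

Besides the shell and the picture viewer there is one more tool, called after "Request:" as name([rows], argument=value, ...), one row to a line, values as JSON. play_rows: Moves the arm, as the interface text tells. Its arguments: {"type":"object","properties":{"motion":{"type":"array"},"squeeze":{"type":"number"}},"required":["motion"]}

```bash
mkdir -p pics
cat > h.py <<'E'
import numpy as np, cv2
from plant import *
def pix(c,P):
    T=np.linalg.inv(c["pose"]); p=T[:3,:3]@np.array(P)+T[:3,3]; s=p[:2]/p[2]; s=s*(1+c["k1"]*(s@s))
    return [round(c["fx"]*s[0]+c["cx"],1),round(c["fy"]*s[1]+c["cy"],1)]
def save(c,n): cv2.imwrite(f"pics/{n}.png",c["color"][:,:,::-1])
E
python3 - <<'E'
from h import *
print({k:np.round(v,3) for k,v in read_state().items()})
for n in("top","side"):
    c=capture(n); save(c,n+"0")
    for q in("slot","panel_edge","extractor","torch"):
        for r in pinpoint(c,q)[:2]: print(n,q,np.round(r["at"],4),round(r["conf"],2),pix(c,r["at"]))
    if n=="top":
        for r in look_for(c,"extractor")[:1]: print("lf",r)
E
```

```text
{'time_s': np.float64(0.0), 'q': array([-1.267,  0.577,  0.025,  1.438, -0.015,  1.129, -0.057]), 'qvel': array([ 0.001,  0.001, -0.002,  0.001, -0.   ,  0.002, -0.001]), 'effort': array([-0.0000e+00, -7.6575e+01,  2.2510e+00, -2.8596e+01,  1.6000e-02,
        1.3000e-02, -0.0000e+00]), 'tcp_pos': array([0.255, 0.624, 0.23 ]), 'eef_rot': array([-0.   ,  0.193,  0.981, -0.001]), 'force': array([ 0.293, -0.091, -0.212]), 'ft_torque': array([0.003, 0.011, 0.042]), 'gripper_force': np.float64(0.0), 'gripper_width': np.float64(0.085)}
top slot [ 0.5168 -0.0306  0.1003] 0.88 [np.float64(304.9), np.float64(235.4)]
top panel_edge [ 0.4463 -0.0218  0.1246] 0.72 [np.float64(300.0), np.float64(272.2)]
top extractor [ 0.5634 -0.0353  0.0023] 0.8 [np.float64(305.1), np.float64(219.6)]
top torch [ 0.7332  0.0069 -0.0013] 0.87 [np.float64(286.9), np.float64(141.9)]
top torch [ 0.3769 -0.1876  0.0013] 0.65 [np.float64(377.9), np.float64(312.1)]
lf {'at': [0.5589, -0.0341, 0.0997], 'conf': 0.74}
side slot [ 0.5189 -0.026   0.0976] 0.79 [np.float64(293.3), np.float64(196.5)]
side panel_edge [ 0.4423 -0.0237  0.1238] 0.77 [np.float64(327.7), np.float64(189.8)]
side extractor [ 0.5569 -0.0303  0.0009] 0.76 [np.float64(278.0), np.float64(227.6)]
side torch [ 7.352e-01  9.100e-03 -4.000e-04] 0.57 [np.float64(202.8), np.float64(231.4)]
side torch [ 0.5597 -0.0314 -0.    ] 0.48 [np.float64(276.9), np.float64(227.5)]
```

View pics/top0.png

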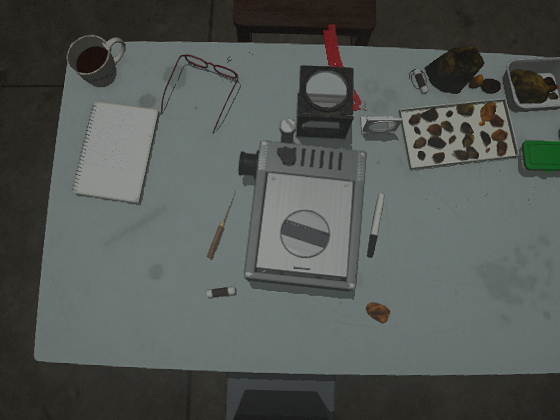

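View pics/side0.png

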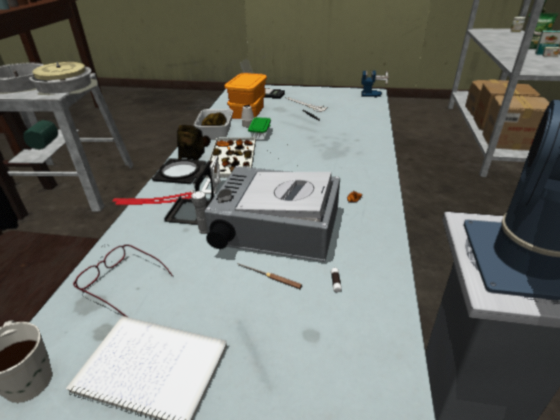

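The top view shows the panel ajar. The disc is centred at about (305,233), with its dark slot running from (283,224) to (328,241), and the extractor is yawed a few degrees. The side view agrees. Next I'll measure the slot direction and the extractor yaw.

```bash
cat >> h.py <<'E'
def ray(c,uv,z):
    K=np.array([[c["fx"],0,c["cx"]],[0,c["fy"],c["cy"]],[0,0,1.]])
    s=cv2.undistortPoints(np.array(uv,float).reshape(-1,1,2),K,np.array([c["k1"],0,0,0.]))[:,0]
    # small k1: opencv uses the same forward model
    d=np.c_[s,np.ones(len(s))]@c["pose"][:3,:3].T; o=c["pose"][:3,3]
    return o+d*((z-o[2])/d[:,2])[:,None]
E
python3 - <<'E'
from h import *
from scipy.spatial.transform import Rotation as R
c=capture("top"); g=cv2.cvtColor(c["color"],cv2.COLOR_RGB2GRAY)
y,x=np.mgrid[:420,:560]; m=((g<90)&((x-305)**2+(y-233)**2<22**2)).astype(np.uint8)
n,l,s,ce=cv2.connectedComponentsWithStats(m); k=1+np.argmax(s[1:,4])
v,u=np.where(l==k); P=ray(c,np.c_[u,v],0.108)
r=cv2.minAreaRect(P[:,:2].astype(np.float32)*1000); b=cv2.boxPoints(r)
w,V=np.linalg.eigh(np.cov(P[:,:2].T)); a=V[:,1]*np.sign(V[1,1])
print("n",len(u),"mean",P.mean(0),"dir",a,"ang from +y cw deg",np.degrees(np.arctan2(a[0],a[1])),r)
# extractor side edges at z=.1 (rim), by eye
for e in ([(247,275),(261,146)],[(356,289),(367,151)],[(247,275),(356,289)]):
    Q=ray(c,e,0.1); d=Q[1]-Q[0]; print(np.round(Q,4).tolist(),"yaw-ish deg",np.degrees(np.arctan2(d[1],d[0])),np.linalg.norm(d))
M=R.from_quat(read_state()["eef_rot"],scalar_first=True).as_matrix(); print(M.round(3))
z=c["color"][130:300,230:385,::-1]; cv2.imwrite("pics/crop.png",cv2.resize(z,None,fx=3.5,fy=3.5,interpolation=cv2.INTER_CUBIC))
for q in("slot",):print(pinpoint(c,q)[:1])
E
```

```text
n 651 mean [ 0.51960222 -0.03026741  0.108     ] dir [0.28614799 0.95818544] ang from +y cw deg 16.62748158604635 ((519.7269287109375, -30.099803924560547), (81.16560363769531, 28.551424026489258), 73.00677490234375)
[[0.4399, 0.075, 0.1], [0.6895, 0.0579, 0.1]] yaw-ish deg -3.9185492454791215 0.25019574604413214
[[0.4195, -0.1271, 0.1], [0.6858, -0.1489, 0.1]] yaw-ish deg -4.685199536481637 0.26720190167021457
[[0.4399, 0.075, 0.1], [0.4195, -0.1271, 0.1]] yaw-ish deg -95.77078722758756 0.20309946213198649
[[-0.926  0.378 -0.   ]
 [ 0.378  0.926 -0.   ]
 [-0.    -0.    -1.   ]]
[{'at': [0.5178, -0.0331, 0.1016], 'conf': 0.62}]
```

View pics/crop.png

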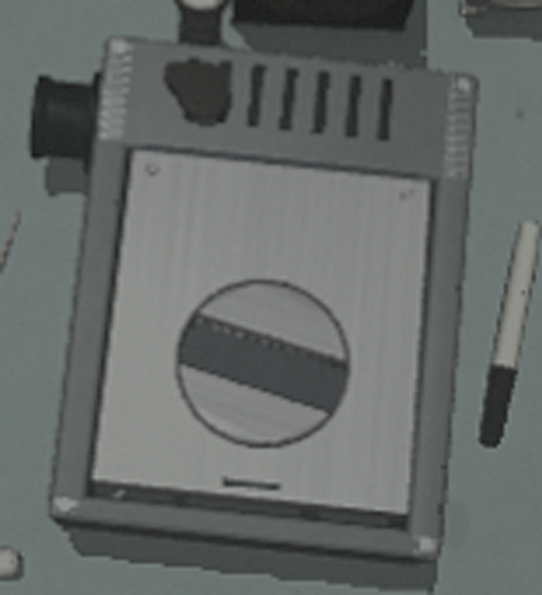

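Request:
play_rows([
  [[-0.492,-0.507,0.03,0,0,-5.6,0.4],[-0.492,-0.507,0.03,0,0,-5.6,0.4],[-0.492,-0.507,0.03,0,0,-5.6,0.4],[-0.492,-0.507,0.03,0,0,-5.6,0.4],[-0.492,-0.507,0.03,0,0,-5.6,0.4],[-0.492,-0.507,0.03,0,0,-5.6,0.4],[-0.492,-0.507,0.03,0,0,-5.6,0.4],[-0.492,-0.507,0.03,0,0,-5.6,0.4],[-0.492,-0.507,0.03,0,0,-5.6,0.4],[-0.492,-0.507,0.03,0,0,-5.6,0.4]],
], squeeze=20)

```text
time_s: 1.65
tcp_pos: [0.4423, 0.1596, 0.2104]
eef_rot: [0.0, 0.144, 0.99, 0.0]
force: [1.8, -0.5, 0.1]
gripper_width: 0.0339
gripper_force: 0.0
```

Request:
play_rows([
  [[-0.128,-0.161,0.02,0,0,0,0.4],[-0.128,-0.161,0.02,0,0,0,0.4],[-0.128,-0.161,0.02,0,0,0,0.4],[-0.128,-0.161,0.02,0,0,0,0.4],[-0.128,-0.161,0.02,0,0,0,0.4],[-0.128,-0.161,0.02,0,0,0,0.4],[-0.128,-0.161,0.02,0,0,0,0.4]],
])

```text
time_s: 2.35
tcp_pos: [0.518, -0.0282, 0.1901]
eef_rot: [-0.0, 0.144, 0.99, 0.0]
force: [-0.3, 0.6, -0.3]
gripper_width: 0.0341
gripper_force: 0.0
```

Run:
```python
from h import *
s=read_state(); print(s["time_s"],np.round(s["q"],3),s["tcp_pos"],s["eef_rot"],s["force"])
c=capture("side"); z=c["color"][90:260,190:370,::-1]; cv2.imwrite("pics/s1.png",cv2.resize(z,None,fx=3.5,fy=3.5,interpolation=cv2.INTER_CUBIC))
print(pinpoint(c,"slot")[:1])
```

```text
2.35 [-0.13   0.394  0.132  1.906 -0.068  0.846  1.319] [ 0.51804243 -0.02821237  0.19008115] [-2.26845228e-04  1.44055533e-01  9.89569522e-01  3.35622186e-04] [-0.27481464  0.6465663  -0.27116776]
[{'at': [0.5151, -0.0267, 0.0996], 'conf': 0.82}]
```

Request:
play_rows([
  [[0,-0.001,0.04,0,0,0,0.4],[0,-0.001,0.065,0,0,0,0.4],[0,-0.001,0.072,0,0,0,0.4],[0,-0.001,0.078,0,0,0,0.4],[0,-0.001,0.078,0,0,0,0.4]],
])

```text
time_s: 2.95
tcp_pos: [0.5183, -0.0298, 0.1124]
eef_rot: [0.0, 0.144, 0.99, 0.0]
force: [-0.4, -0.3, -0.5]
gripper_width: 0.034
gripper_force: 0.0
```

Run:
```python
from h import *
s=read_state(); print(s["time_s"],s["tcp_pos"],s["force"])
c=capture("side"); z=c["color"][130:260,210:370,::-1]; cv2.imwrite("pics/s2.png",cv2.resize(z,None,fx=4.5,fy=4.5,interpolation=cv2.INTER_CUBIC))
print(pinpoint(c,"panel_edge")[:1])
```

```text
2.95 [ 0.51826789 -0.02979474  0.11237302] [-0.35014551 -0.34854575 -0.52363456]
[{'at': [0.4431, -0.024, 0.121], 'conf': 0.97}]
```

View pics/s2.png

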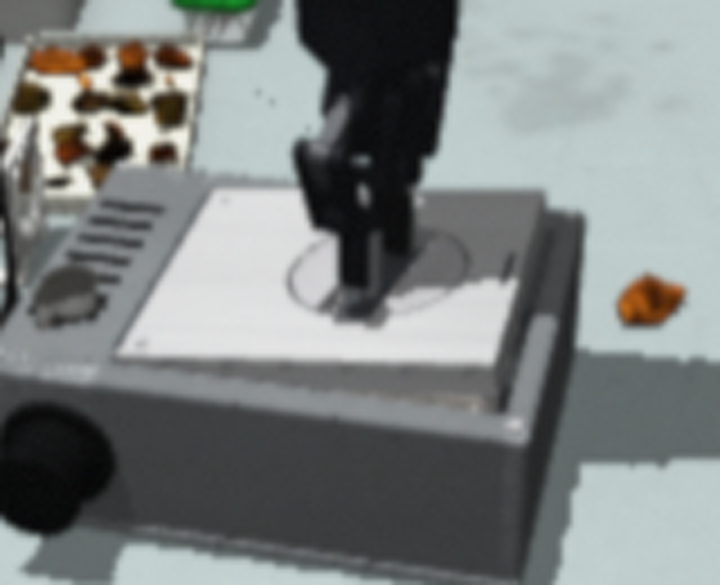

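The fingertips are in line with the slot: the near tip is at crop pixel (350,305), inside the slot's near end. I'll keep pressing down.

Request:
play_rows([
  [[0,0,0.008,0,0,0,0.4],[0,0,0.014,0,0,0,0.4],[0,0,0.02,0,0,0,0.4],[0,0,0.024,0,0,0,0.4],[0,0,0.024,0,0,0,0.4]],
])

```text
time_s: 3.55
tcp_pos: [0.5176, -0.0303, 0.0874]
eef_rot: [-0.001, 0.144, 0.99, -0.0]
force: [-0.6, -0.1, 2.1]
gripper_width: 0.0339
gripper_force: 0.6
```

Request:
play_rows([
  [[0,0,0.003,0,0,0,0.4],[0,0,0.006,0,0,0,0.4],[0,0,0.006,0,0,0,0.4]],
])

```text
time_s: 3.85
tcp_pos: [0.5177, -0.0304, 0.0847]
eef_rot: [0.0, 0.145, 0.989, 0.0]
force: [-13.3, 2.4, 41.2]
gripper_width: 0.0341
gripper_force: 23.0
```

Request:
play_rows([
  [[0,0,-0.0015,0,0,0,0.4],[0,0,-0.0015,0,0,0,0.4]],
])

```text
time_s: 4.05
tcp_pos: [0.5177, -0.0304, 0.0849]
eef_rot: [0.0, 0.145, 0.989, 0.0]
force: [-7.7, 0.4, 23.5]
gripper_width: 0.034
gripper_force: 13.9
```

Run:
```python
from h import *
s=read_state(); print(s["time_s"],s["tcp_pos"],s["force"],s["ft_torque"])
c=capture("side"); z=c["color"][130:260,210:370,::-1]; cv2.imwrite("pics/s3.png",cv2.resize(z,None,fx=4.5,fy=4.5,interpolation=cv2.INTER_CUBIC))
print(pinpoint(c,"panel_edge")[:1])
```

```text
4.05 [ 0.51768808 -0.03038368  0.08492846] [-7.7308253   0.44941196 23.49978723] [ 0.21363248  1.7325412  -0.0338775 ]
[{'at': [0.4402, -0.021, 0.1016], 'conf': 0.77}]
```

View pics/s3.png

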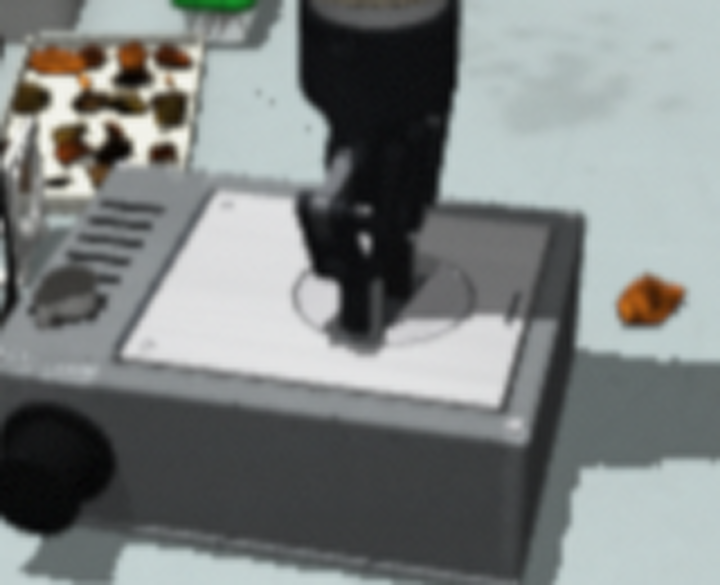

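The panel is flush (edge at z = 0.1016) and both fingertips are in the slot, around crop pixel (375,330). I'll turn clockwise, which is positive about tool z.

Request:
play_rows([
  [[0.001,0,0,0,0,7,0.4],[0.001,0,0,0,0,14,0.4],[0.001,0,0,0,0,21,0.4],[0.001,0,0,0,0,28,0.4],[0.001,0,0,0,0,35,0.4],[0.001,0,0,0,0,42,0.4]],
])

```text
time_s: 4.75
tcp_pos: [0.5166, -0.032, 0.0849]
eef_rot: [0.0, 0.492, 0.87, -0.0]
force: [-9.1, -5.2, 22.6]
gripper_width: 0.0341
gripper_force: 11.6
```

Run:
```python
from h import *
s=read_state(); print(s["time_s"],s["tcp_pos"],s["force"],s["ft_torque"],s["eef_rot"])
```

```text
4.75 [ 0.51660878 -0.03197163  0.08493123] [-9.13455733 -5.16829449 22.62219214] [-1.2882388   2.04283873  0.11806476] [ 4.68847172e-04  4.92366858e-01  8.70387537e-01 -4.38753190e-04]
```

Request:
play_rows([
  [[0,0,0,0,0,7,0.4],[0,0,0,0,0,14,0.4],[0,0,0,0,0,21,0.4],[0,0,0,0,0,28,0.4],[0,0,0,0,0,35,0.4],[0,0,0,0,0,39,0.4],[0,0,0,0,0,39,0.4]],
])

```text
time_s: 5.45
tcp_pos: [0.516, -0.0315, 0.0849]
eef_rot: [0.0, 0.754, 0.657, -0.0]
force: [-10.6, -3.4, 25.9]
gripper_width: 0.034
gripper_force: 14.4
```

Run:
```python
from h import *
s=read_state(); e=s["eef_rot"]; print(s["time_s"],s["tcp_pos"],s["force"],s["ft_torque"],2*np.degrees(np.arctan2(e[1],e[2])))
```

```text
5.45 [ 0.51602547 -0.0315476   0.08487811] [-10.56782347  -3.44881177  25.92228105] [-0.64460818  2.37527191 -0.04132266] 97.85459101145122
```

Request:
play_rows([
  [[0,0,0,0,0,4,0.4],[0,0,0,0,0,7,0.4],[0,0,0,0,0,7,0.4],[0,0,0,0,0,7,0.4]],
])

```text
time_s: 5.85
tcp_pos: [0.5172, -0.03, 0.0849]
eef_rot: [0.0, 0.791, 0.612, 0.001]
force: [-7.0, 1.0, 23.0]
gripper_width: 0.0341
gripper_force: 30.6
```

Run:
```python
from h import *
s=read_state(); e=s["eef_rot"]; print(s["time_s"],s["tcp_pos"],s["force"],s["ft_torque"],2*np.degrees(np.arctan2(e[1],e[2])))
c=capture("top"); z=c["color"][130:300,230:385,::-1]; cv2.imwrite("pics/t4.png",cv2.resize(z,None,fx=3.5,fy=3.5,interpolation=cv2.INTER_CUBIC))
```

```text
5.85 [ 0.51722432 -0.02997343  0.08493593] [-7.0186733   1.02865596 23.02469261] [0.29599505 1.47350481 0.9758268 ] 104.49499799513467
```

The reaction moment has reached about 1 N m, so the fastener is at its stop. I'll ease the turn back within the slack and lift.

Request:
play_rows([
  [[0,0,-0.001,0,0,-3,0.4],[0,0,-0.003,0,0,-5,0.4],[0,0,-0.01,0,0,-5,0.4],[0,0,-0.03,0,0,-5,0.4],[0,0,-0.07,0,0,-5,0.4],[0,0,-0.11,0,0,-5,0.4],[0,0,-0.15,0,0,-5,0.4],[0,0,-0.15,0,0,-5,0.4]],
])

```text
time_s: 6.7
tcp_pos: [0.5195, -0.0311, 0.2385]
eef_rot: [0.003, 0.764, 0.645, 0.003]
force: [-0.0, -0.3, -0.8]
gripper_width: 0.0339
gripper_force: 0.0
```

Run:
```python
from h import *
s=read_state(); print(s["time_s"],s["tcp_pos"],s["force"],s["ft_torque"])
c=capture("side"); z=c["color"][130:260,210:370,::-1]; cv2.imwrite("pics/s5.png",cv2.resize(z,None,fx=4.5,fy=4.5,interpolation=cv2.INTER_CUBIC))
print(pinpoint(c,"panel_edge")[:1],pinpoint(c,"slot")[:1])
```

```text
6.7 [ 0.51953433 -0.0311442   0.23854469] [-0.01144822 -0.29941317 -0.77487653] [-0.02550093  0.03419657 -0.05444632]
[{'at': [0.4387, -0.0235, 0.1026], 'conf': 0.89}] [{'at': [0.5156, -0.0284, 0.0844], 'conf': 0.62}]
```

View pics/s5.png

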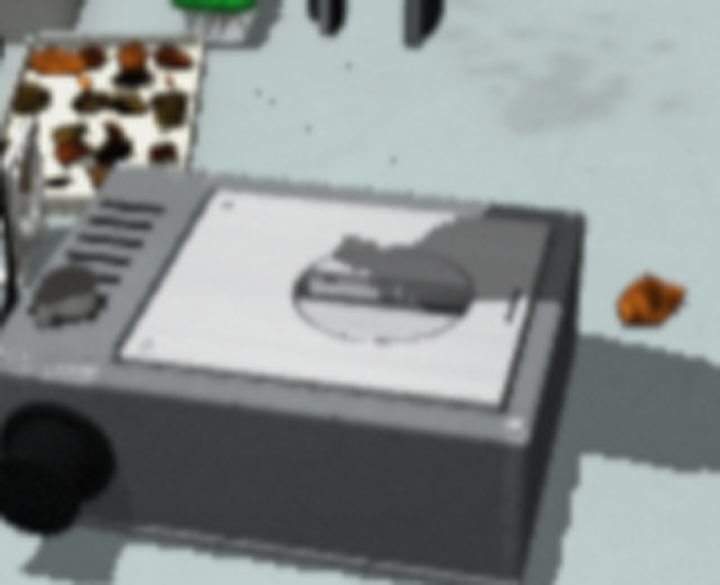

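The panel stays flush with the gripper clear. The slot, from about (298,295) to (468,312), runs parallel to the extractor's side edge, so the fastener is home.

```bash
python3 -c "from plant import *;print(sign_off())"
```

```text
the job is handed in; nothing more can be done
None
```

The filter panel is shut flush and the fastener is turned a quarter turn clockwise to its stop; the gripper is clear and the job is handed in at about 7 s, though no verdict came back.

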